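# Empty the desk pail into the tray

### The job

Empty the little metal desk pail into the wooden tray: lift it by its bail and stand it upright in the tray with its contents still inside, and let go. Then take it by the wooden tipping tongue at its foot and lift, so that it tips over and the eraser and the binder clip drop out into the tray. Finally put the empty pail down on the desk clear of the tray (lying on its side is fine), with the eraser and the clip left in the tray.

Things in the scene. Friction and masses are not known exactly. Their poses are not given: they have to be found in the camera images.
- pail: open round sheet-metal pail, 80 mm tall, outer radius 41 mm at the foot and 48 mm at the rim, wall 3 mm, smooth, about 0.2 kg (mass varies). Origin: centre of its underside; z up out of its mouth; the tipping tongue is on its -x side, the bail's hinge line runs along y, 70 mm above the underside.
- pail_mid (a point): centre of the pail, on its axis 40 mm above the underside
- bail: wire bail (hoop handle) over the pail, hinged at the rim about the pail's y axis on stiff pins; it stays as it is left, up to 0.4 rad either side of upright, and the pail can swing beneath it. Its origin lies on the hinge line.
- bail_grip (a point): centre of the bail's round wooden grip: 14 mm in diameter, 50 mm long along the pail's y axis, 70 mm from the hinge line (about 140 mm above the underside). Best pinched from above across the bar, with the fingers closing along the pail's x axis.
- tongue: tipping tongue at the pail's foot, on a stiff hinge about the pail's y axis at x = -46 mm, z = 8 mm (its origin). At rest it points outward (-x) and up at 47 degrees. From there it swings freely 150 degrees outward and down, so that when it is held still and lifted, the pail swings on the hinge and hangs mouth forward and down (tilted about 130 degrees, its lowest parts some 160 mm below the grip point).
- tongue_grip (a point): centre of the tongue's wooden block, 48 mm from its hinge, 36 mm long along the tongue, 14 mm wide along the pail's y axis, 12 mm thick; at rest at x = -79 mm, z = 43 mm in the pail's frame. Best pinched from above with the fingers closing along the pail's y axis, so that the gripper's body stays clear of rim and bail.
- tray: flat open wooden tray, fixed to the desk, 280 mm along its x by 260 mm along its y, walls 18 mm high and 5 mm thick, floor 5 mm thick. Origin: centre of its underside. The pail standing 50 to 60 mm towards -x of the tray's centre, tongue towards -x, leaves room for the contents to fall in front of it.
- eraser_mid (a point): centre of the small eraser in a sleeve, 46x23x13 mm, which starts inside the pail
- clip_mid (a point): centre of the body of the black binder clip, 20x31 mm and 17 mm tall (35 mm with its wire ears), which starts inside the pail
Things that resemble listed ones, but are neither listed nor needed, are in the scene too. What is shaped like the part that bears clip_mid but purple or turquoise is not meant.

How it is judged:
By the outcome, as a careful person would: the job done as asked, in the order asked, and still so for the second after the job is handed in, with the robot touching nothing.
It also fails if it takes over 64 s, if anything falls off the work surface, if the arm or the gripper's body presses on something with over 40 N, if the wrist force passes 120 N, or if a joint passes its speed limit or range.

### The arm

A 6-joint arm with a two-finger parallel gripper is mounted at the origin on a cart in front of the work surface, level with it; the furniture and walls round the work are solid. World frame = base frame: x ahead of the robot, y to its left, z up, the work surface at z = 0. Lengths are in m, angles in rad, forces in N, time in s.
With the tool pointing down it reaches from about 0.275 to 0.875 m from the base axis. Payload 12.5 kg.
Tool frame: the origin (TCP) lies on the centre line of the jaws, within the pads' length; the fingertips stand r.finger_overhang ahead of it and the grasp point (between the pads) lies 3 mm ahead of it (r.finger_overhang is the distance from the TCP to the fingertips, in m); z points along the fingers, y is the direction in which the jaws open and shut (so a half turn about z gives the same grasp; the last joint's range is limited). The gripper opens to 85 mm and grips with 20 to 120 N. Pads are 22 mm wide; open, the fingers measure 114 mm over their backs; the gripper's body (76 mm by 85 mm) begins 54 mm behind the grasp point. The pads swing forward as they close: fully open they stand 13 mm farther back than shut.
Start: joints at [1.051, 0.351, 1.652, -0, 1.139, -0.085], TCP at [0.232, 0.499, 0.253] pointing down, gripper open.
Joint ranges: [-2.75, 2.75], [-0.79, 2.1], [0.01, 2.65], [-1.57, 4.71], [0.07, 3.14], [-2.87, 2.87]. Speed limits (rad/s): [2.22, 2.22, 2.79, 3.14, 3.14, 3.14].

### API

Orientations are given as a unit quaternion [x, y, z, w].
In Python, from cell import r, optics gives the robot as it stands. The module is installed in compiled form; this text tells all that it offers. Calls block until the motion is done:
- r.move_to(position, orientation): joint-space move of the TCP to a pose.
- r.move_linear(position, rot=None, vel=0.15): straight line of the TCP; rot=None keeps the orientation; vel is the mean speed in m/s.
- r.set_joints(angles): joint-space move.
- r.set_gripper(opening, squeeze=None): opening from 0.0 (shut) to 1.0 (fully open); squeeze is the grip in N (None keeps the last); returns when the fingers have stopped.
- r.sleep(seconds).
- r.inverse_kinematics(position, orientation): joint angles nearest the present ones, or None.
- optics.get_image(name): name is "scene" or "top" or "wrist"; returns a dict with "pixels" (420x560x3 uint8, red, green, blue), "depth" (420x560 float32, m along the optical axis (not along the pixel's ray), 0 where there is no reading), "fx", "fy", "cx", "cy" (pixels), "camera_from_world" (4x4, takes a point from world to camera coordinates); the wrist camera has in their place "mount" (4x4, takes a point from camera to tool coordinates, whose origin is the TCP and whose axes are the flange's). Camera axes: x right, y down, z forward; pixel columns grow to the right and rows downward; lengths in m; the calibration is good to about 2 mm. A picture is of the moment at which its call begins: read the wrist's pose just before it.
A pose or a line that the arm cannot do raises r.PlanningError and nothing moves.
- r.hand_in(): hands the job in, once; it reports no verdict.
Readings, each from a call of its own:
- r.current_t(): time.
- r.current_q(): joint angles.
- r.current_qvel(): joint speeds.
- r.current_effort(): joint torques, N m.
- r.current_tool_pos(): TCP position.
- r.current_ee_rot(): TCP orientation.
- r.current_contact_force(): force on the tool from outside, world axes, zero at the start.
- r.current_torque(): the same for the moment, N m.
- r.current_opening(): opening from 0.0 (shut) to 1.0 (fully open).
Only numpy, scipy, OpenCV 4.12 (cv2) and the standard library are available. Lean on these libraries where they do the work, as an engineer would, in place of code of your own. Each camera call takes 0.05 s, during which the arm holds its last target.

## Working session

There is one attempt and no reset: what is moved stays moved. The work goes in short steps, each a Python script; the robot and the scene stay as the last script left them, time stands still between calls to the robot, and variables do not carry over. Pictures are saved under pics/ and viewed, and the job is handed in when it is done.

```bash
mkdir -p pics; ls; cat > h.py <<'E'
import numpy as np, cv2
from cell import r, optics
from scipy.spatial.transform import Rotation as R
def snap(n,f):
    im=optics.get_image(n); cv2.imwrite(f'pics/{f}.png',im['pixels'][:,:,::-1]); np.savez(f'pics/{f}.npz',**im); return im
def cloud(im):
    d=im['depth']; h,w=d.shape; u,v=np.meshgrid(np.arange(w),np.arange(h))
    p=np.stack([(u-im['cx'])/im['fx']*d,(v-im['cy'])/im['fy']*d,d],-1)
    T=np.linalg.inv(im['camera_from_world']); return p@T[:3,:3].T+T[:3,3]
E
python3 - <<'E'
from h import *
for n in ['scene','top']:
    im=snap(n,n+'0'); print(np.linalg.inv(im['camera_from_world'])[:3].round(2), im['fx'],im['cx'],im['cy'])
print(r.current_t(), r.finger_overhang, r.current_ee_rot(), (snap('wrist','w0')['mount']).round(3))
E
```

```text
pics
[[ 0.66 -0.57  0.49 -0.01]
 [-0.75 -0.48  0.45 -0.62]
 [-0.02 -0.67 -0.75  0.91]] 456.7897584112884 285.4503142405995 216.43275820807048
[[ 0.01 -0.99  0.17  0.36]
 [-1.   -0.01 -0.01 -0.15]
 [ 0.01 -0.17 -0.99  1.02]] 449.71886093501774 278.8289242507312 208.44771260456676
0.1 0.022 [ 2.15703673e-01  9.76458727e-01 -5.03290355e-04 -1.63890571e-04] [[-0.    -0.958 -0.285  0.072]
 [ 1.    -0.     0.     0.001]
 [-0.    -0.285  0.958 -0.12 ]
 [ 0.     0.     0.     1.   ]]
```

View pics/scene0.png

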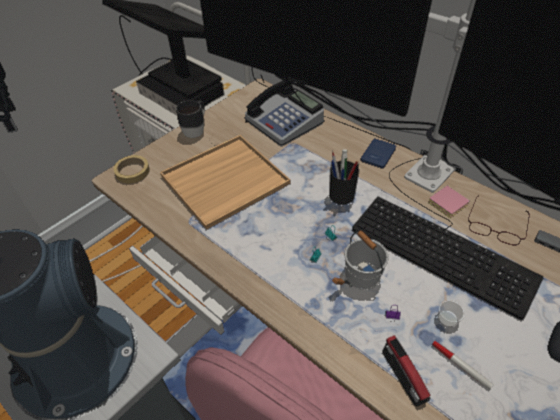

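View pics/top0.png

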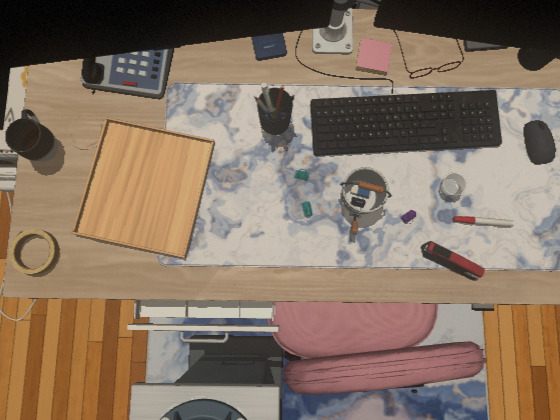

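```bash
python3 - <<'E'
import numpy as np, cv2
from numpy import load
a=cv2.imread('pics/top0.png')[150:260,290:430]; b=cv2.imread('pics/scene0.png')[215:325,310:450]
cv2.imwrite('pics/crop0.png',np.vstack([cv2.resize(a,None,fx=2.7,fy=2.7,interpolation=2),cv2.resize(b,None,fx=2.7,fy=2.7,interpolation=2)]))
def cloud(im):
    d=im['depth']; h,w=d.shape; u,v=np.meshgrid(np.arange(w),np.arange(h))
    p=np.stack([(u-im['cx'])/im['fx']*d,(v-im['cy'])/im['fy']*d,d],-1)
    T=np.linalg.inv(im['camera_from_world']); return p@T[:3,:3].T+T[:3,3]
im=load('pics/top0.npz'); P=cloud(im)
# wood-ish orange-brown in crop
hsv=cv2.cvtColor(im['pixels'],cv2.COLOR_RGB2HSV)
m=((hsv[...,0]<20)&(hsv[...,1]>90)&(hsv[...,2]>60)).astype(np.uint8)
m[:150]=0;m[260:]=0;m[:,:320]=0;m[:,410:]=0
n,l,s,c=cv2.connectedComponentsWithStats(m)
for i in range(1,n):
    if s[i,4]>15:
        q=P[l==i]; q=q[im['depth'][l==i]>0]; print('brown',s[i],c[i].round(1),np.median(q,0).round(3),q.min(0).round(3),q.max(0).round(3))
for nm,(u,v) in dict(tl=(107,121),tr=(214,140),br=(186,258),bl=(75,235),c=(145,190),mug=(30,138)).items(): print(nm,P[v,u].round(3))
# rim points
q=P[150:260,310:420].reshape(-1,3); q=q[(q[:,2]>.07)&(q[:,2]<.09)]
print(len(q),q.min(0).round(3),q.max(0).round(3))
# tray mask
t=((hsv[...,0]<22)&(hsv[...,1]>80)&(hsv[...,2]>100)).astype(np.uint8);t[:,:65]=0;t[:110]=0;t[262:]=0;t[:,225:]=0
E
```

```text
brown [359 181  25  12 151] [370.9 186.4] [ 0.561 -0.337  0.146] [ 0.55  -0.382  0.003] [ 0.603 -0.313  0.151]
brown [351 221   7  13  69] [354.4 226.8] [ 0.491 -0.319  0.053] [ 0.478 -0.328  0.034] [ 0.507 -0.311  0.061]
tl [0.739 0.251 0.011]
tr [ 0.701  0.001 -0.002]
br [0.422 0.053 0.002]
bl [0.471 0.307 0.001]
c [0.577 0.154 0.005]
mug [0.688 0.414 0.033]
398 [ 0.519 -0.389  0.07 ] [ 0.619 -0.284  0.089]
```

View pics/crop0.png

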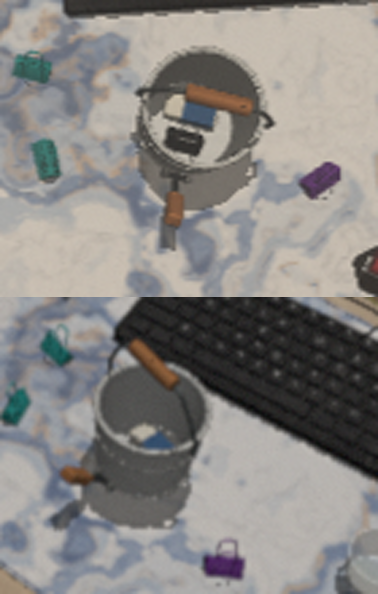

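```bash
python3 - <<'E'
from h import *
from scipy.optimize import least_squares
im=dict(np.load('pics/top0.npz')); hsv=cv2.cvtColor(im['pixels'],cv2.COLOR_RGB2HSV)
# tray outline from colour gradient: saturated wood vs desk
for s in (80,95,110,120):
    t=((hsv[...,0]<25)&(hsv[...,1]>s)&(hsv[...,2]>60)).astype(np.uint8);t[:,:65]=0;t[:112]=0;t[263:]=0;t[:,225:]=0
    t=cv2.morphologyEx(t,cv2.MORPH_OPEN,np.ones((5,5)))
    c=max(cv2.findContours(t,0,1)[0],key=cv2.contourArea); b=cv2.boxPoints(cv2.minAreaRect(c))
    T=np.linalg.inv(im['camera_from_world'])
    d=np.c_[(b[:,0]-im['cx'])/im['fx'],(b[:,1]-im['cy'])/im['fy'],np.ones(4)]@T[:3,:3].T
    W=T[:3,3]+d*((0.01-T[2,3])/d[:,2])[:,None]
    print(s,b.round(0).tolist(),W[:,:2].round(3).tolist(),W.mean(0).round(3),[np.linalg.norm(W[i]-W[i-1]).round(3) for i in range(4)])
P=cloud(im); q=P[150:260,310:420].reshape(-1,3); q=q[(q[:,2]>.072)&(q[:,2]<.088)]
f=least_squares(lambda p:np.hypot(q[:,0]-p[0],q[:,1]-p[1])-0.0465,[.569,-.336],loss='soft_l1',f_scale=.002);print('rim',f.x,np.median(abs(f.fun)))
for n in('top0','scene0'):
    im=dict(np.load(f'pics/{n}.npz'));P=cloud(im);hsv=cv2.cvtColor(im['pixels'],cv2.COLOR_RGB2HSV)
    m=(hsv[...,0]<20)&(hsv[...,1]>90)&(hsv[...,2]>50)
    near=(np.hypot(P[...,0]-.565,P[...,1]+.336)<.12)
    for nm,a,b2 in(('bail',.12,.17),('tongue',.025,.075)):
        k=m&near&(P[...,2]>a)&(P[...,2]<b2)
        w=P[k]; print(n,nm,k.sum(),np.median(w,0).round(4),w.min(0).round(3),w.max(0).round(3), np.degrees(np.arctan2(*np.linalg.svd(w[:,:2]-w[:,:2].mean(0))[2][0])))
E
```

```text
80 [[62.0, 253.0], [65.0, 110.0], [214.0, 114.0], [210.0, 257.0]] [[0.429, 0.328], [0.765, 0.352], [0.762, 0.002], [0.425, -0.003]] [0.595 0.17  0.01 ] [np.float64(0.332), np.float64(0.337), np.float64(0.351), np.float64(0.336)]
95 [[71.0, 233.0], [101.0, 113.0], [214.0, 141.0], [184.0, 261.0]] [[0.474, 0.312], [0.76, 0.267], [0.695, -0.001], [0.415, 0.055]] [0.586 0.158 0.01 ] [np.float64(0.264), np.float64(0.289), np.float64(0.276), np.float64(0.286)]
110 [[72.0, 233.0], [98.0, 115.0], [211.0, 140.0], [185.0, 258.0]] [[0.474, 0.31], [0.754, 0.274], [0.697, 0.005], [0.421, 0.053]] [0.587 0.161 0.01 ] [np.float64(0.262), np.float64(0.282), np.float64(0.275), np.float64(0.28)]
120 [[100.0, 228.0], [132.0, 151.0], [181.0, 172.0], [149.0, 249.0]] [[0.486, 0.248], [0.667, 0.188], [0.619, 0.072], [0.441, 0.135]] [0.553 0.161 0.01 ] [np.float64(0.121), np.float64(0.19), np.float64(0.125), np.float64(0.189)]
rim [ 0.56846659 -0.337655  ] 0.0013965896632705012
top0 bail 147 [ 0.5611 -0.337   0.146 ] [ 0.55  -0.36   0.142] [ 0.572 -0.313  0.151] 14.652427805476478
top0 tongue 72 [ 0.4922 -0.3195  0.0532] [ 0.478 -0.382  0.034] [ 0.579 -0.311  0.063] -56.101074341432934
scene0 bail 125 [ 0.5581 -0.3386  0.1432] [ 0.549 -0.361  0.135] [ 0.57  -0.309  0.149] -164.5035768306791
scene0 tongue 53 [ 0.4878 -0.3228  0.0516] [ 0.478 -0.329  0.027] [ 0.51  -0.313  0.061] 110.36842905474307
```

```bash
cat >> h.py <<'E'
def quat(xd):  # tool z down, tool x along heading xd (rad)
    x=np.array([np.cos(xd),np.sin(xd),0]); z=np.array([0,0,-1.]); return R.from_matrix(np.c_[x,np.cross(z,x),z]).as_quat()
D=np.pi/180
def st(): print('t %.2f'%r.current_t(), np.round(r.current_tool_pos(),4), 'F',np.round(r.current_contact_force(),1),'op %.3f'%r.current_opening())
E
python3 - <<'E'
from h import *
ya=-13.5*D; yb=-11.3*D
for s in(1,-1):
  for nm,p,y in(('g',(.56,-.338,.143),ya+s*np.pi/2),('p',(.52,.165,.15),yb+s*np.pi/2),('t',(.451,.18,.05),yb+(0 if s>0 else np.pi)),('t2',(.49,-.2,.2),yb+(0 if s>0 else np.pi))):
    q=r.inverse_kinematics(p,quat(y)); print(s,nm,None if q is None else np.round(q,2))
E
```

```text
1 g [-0.61  0.66  1.45 -0.    1.03 -0.38]
1 p [ 0.22  0.47  1.76 -0.    0.91  0.42]
1 t [ 0.28  0.56  1.95 -0.    0.63  2.05]
1 t2 [-0.48  0.38  1.76 -0.    1.01  1.29]
-1 g [-0.61  0.66  1.45 -0.    1.03  2.76]
-1 p [ 0.22  0.47  1.76 -0.    0.91 -2.72]
-1 t [ 0.28  0.56  1.95 -0.    0.63 -1.09]
-1 t2 [-0.48  0.38  1.76 -0.    1.01 -1.85]
```

```bash
python3 - <<'E'
from h import *
ya=-13.5*D; q=quat(ya+np.pi/2)
r.move_to([.56,-.338,.24],q); st()
r.move_linear([.56,-.338,.142],vel=.12); st()
r.set_gripper(0.0,60); st()
r.move_linear([.56,-.338,.165],vel=.08); st()
snap('scene','s1'); snap('top','t1')
E
python3 -c "
import cv2,numpy as np
a=cv2.imread('pics/s1.png')[150:360,260:480];b=cv2.imread('pics/t1.png')[90:300,270:490]
cv2.imwrite('pics/c1.png',cv2.resize(np.hstack([a,b]),None,fx=1.8,fy=1.8))"
```

```text
t 3.30 [ 0.5603 -0.3373  0.24  ] F [-0.7 -0.8 -0. ] op 1.002
t 4.27 [ 0.5604 -0.3383  0.1428] F [-0.4  0.7  0.2] op 1.001
t 4.93 [ 0.5601 -0.3381  0.1422] F [-0.8  0.3  3.4] op 0.139
t 5.38 [ 0.5601 -0.3381  0.1655] F [-0.3 -0.2 -3. ] op 0.142
```

View pics/c1.png

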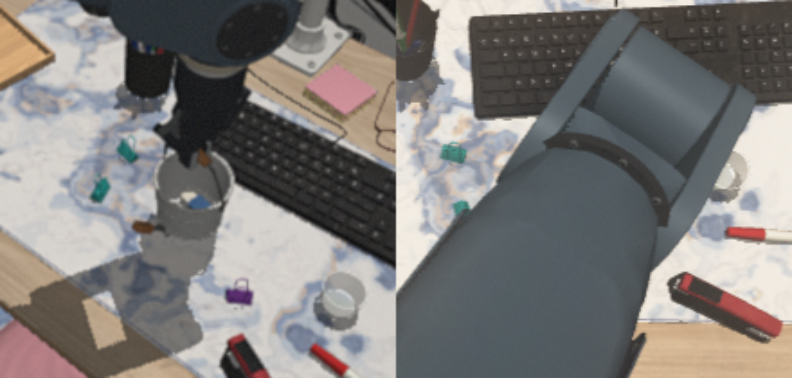

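```bash
python3 - <<'E'
from h import *
yb=-11.3*D; q=quat(yb+np.pi/2)
r.move_linear([.56,-.338,.25],vel=.12); st()
r.move_linear([.5205,.1655,.25],rot=q,vel=.18); st()
r.move_linear([.5205,.1655,.16],vel=.12); st()
snap('scene','s2');
E
python3 -c "
import cv2
a=cv2.imread('pics/s2.png')[60:270,100:380]
cv2.imwrite('pics/c2.png',cv2.resize(a,None,fx=2.5,fy=2.5))"
```

```text
t 6.33 [ 0.5597 -0.3378  0.249 ] F [-0.4 -0.4 -1.8] op 0.137
t 9.29 [0.5206 0.1652 0.25  ] F [-1.   0.2 -2.3] op 0.141
t 10.19 [0.5209 0.1656 0.1607] F [-0.1  0.  -2.4] op 0.145
```

View pics/c2.png

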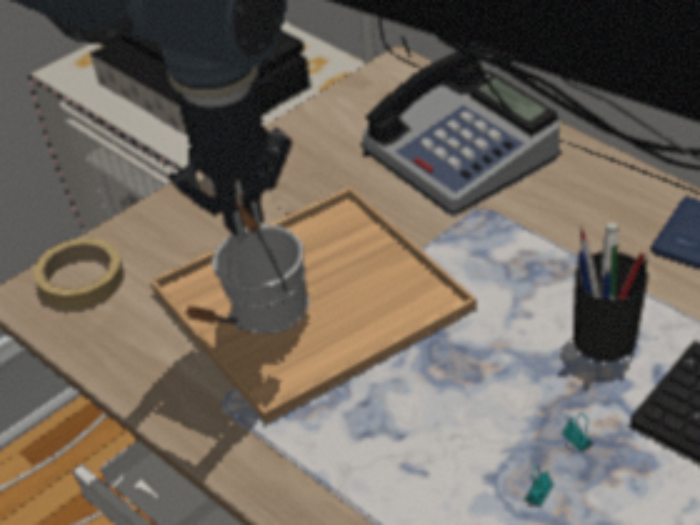

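```bash
python3 - <<'E'
from h import *
for z in (.150,.148,.1465,.145,.1435):
    r.move_linear([.5205,.1655,z],vel=.05); st()
    if r.current_contact_force()[2]>1.0: break
r.set_gripper(0.45); r.sleep(.2); st()
p=r.current_tool_pos()
r.move_linear([p[0],p[1],.25],vel=.15); st()
# clear for view
r.move_to([.40,.33,.26],quat(-11.3*D+np.pi)); r.set_gripper(1.0)
snap('scene','s3'); snap('top','t3'); st()
E
python3 -c "
import cv2,numpy as np
a=cv2.imread('pics/s3.png')[100:260,100:300];b=cv2.imread('pics/t3.png')[110:270,60:260]
cv2.imwrite('pics/c3.png',cv2.resize(np.hstack([a,b]),None,fx=2,fy=2))"
```

```text
t 10.59 [0.5203 0.1655 0.1497] F [-1.   0.3 -2.1] op 0.140
t 10.84 [0.5204 0.1655 0.1479] F [ 0.4  0.1 -2. ] op 0.139
t 11.09 [0.521  0.1655 0.1471] F [-0.5 -1.   5.5] op 0.143
t 11.67 [0.5205 0.1655 0.1465] F [0.5 0.4 0.1] op 0.450
t 12.51 [0.5201 0.1654 0.2491] F [-0.5 -0.3 -0.7] op 0.450
t 14.23 [0.4  0.33 0.26] F [-1.2 -0.6 -0.1] op 1.001
```

View pics/c3.png

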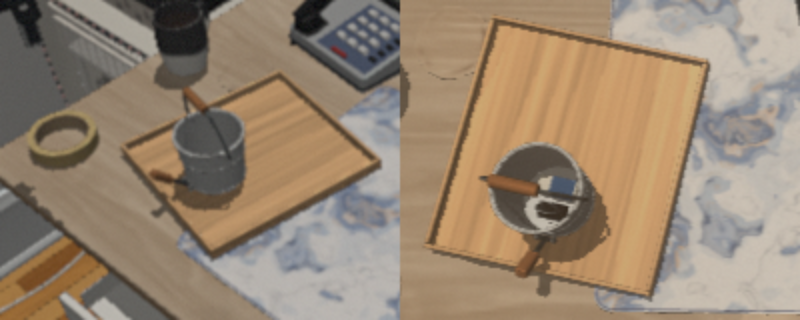

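```bash
cat > m.py <<'E'
from h import *
from scipy.optimize import least_squares
import sys
im=dict(np.load('pics/t3.npz'));P=cloud(im)
q=P[140:250,90:170].reshape(-1,3); q=q[(q[:,2]>.077)&(q[:,2]<.093)&(np.hypot(q[:,0]-.529,q[:,1]-.164)<.065)]
f=least_squares(lambda p:np.hypot(q[:,0]-p[0],q[:,1]-p[1])-0.0465,[.529,.164],loss='soft_l1',f_scale=.002);print('rim',f.x,np.median(abs(f.fun)),len(q))
for n in('t3','s3'):
    im=dict(np.load(f'pics/{n}.npz'));P=cloud(im);hsv=cv2.cvtColor(im['pixels'],cv2.COLOR_RGB2HSV)
    m=(hsv[...,0]<20)&(hsv[...,1]>90)&(hsv[...,2]>40)
    near=(np.hypot(P[...,0]-f.x[0],P[...,1]-f.x[1])<.12)
    for nm,a,b2 in(('bail',.12,.18),('tongue',.03,.08)):
        k=m&near&(P[...,2]>a)&(P[...,2]<b2)
        w=P[k]; print(n,nm,k.sum(),np.median(w,0).round(4),w.mean(0).round(4),w.min(0).round(3),w.max(0).round(3), np.degrees(np.arctan2(*np.linalg.svd(w[:,:2]-w[:,:2].mean(0))[2][0])).round(1))
E
python3 m.py
```

```text
rim [0.52988017 0.16424255] 0.0013371440939131084 386
t3 bail 185 [0.5207 0.1666 0.1503] [0.5209 0.1665 0.1497] [0.511 0.142 0.122] [0.534 0.211 0.155] -168.4
t3 tongue 110 [0.4531 0.1793 0.0547] [0.4553 0.1801 0.0532] [0.438 0.172 0.031] [0.55  0.204 0.066] -99.4
s3 bail 68 [0.5188 0.1626 0.148 ] [0.5188 0.1637 0.148 ] [0.509 0.14  0.142] [0.529 0.191 0.152] -170.3
s3 tongue 67 [0.4508 0.1762 0.0512] [0.4562 0.1756 0.0497] [0.437 0.134 0.031] [0.563 0.189 0.063] -70.1
```

```bash
python3 - <<'E'
from h import *
yb=-11.6*D; q=quat(yb+np.pi); X=np.array([np.cos(yb),np.sin(yb),0])
g=np.array([.4526,.180,.0505])
r.set_gripper(.6)
r.move_to(g+[0,0,.13],q); st()
r.move_linear(g,vel=.12); st()
r.set_gripper(0.0,100); st()
r.move_linear(g+X*.005+[0,0,.03],vel=.05); st()
snap('scene','s4')
r.move_linear(g+X*.025+[0,0,.08],vel=.06); st()
snap('scene','s5')
E
python3 -c "
import cv2,numpy as np
a=[cv2.imread('pics/s%d.png'%i)[80:260,100:300] for i in(4,5)]
cv2.imwrite('pics/c4.png',cv2.resize(np.hstack(a),None,fx=2,fy=2))"
```

```text
t 15.41 [0.4529 0.1807 0.1811] F [-0.6  0.5  0.9] op 0.596
t 16.64 [0.453  0.1802 0.0511] F [ 0.2 -0.3  0.8] op 0.600
t 17.07 [0.4529 0.1801 0.051 ] F [-1.8 -0.3  5.1] op 0.147
t 17.83 [0.4574 0.179  0.0804] F [ 0.5  0.1 -0.6] op 0.141
t 18.93 [0.4768 0.175  0.1304] F [-1.3 -0.2  4. ] op 0.142
```

View pics/c4.png

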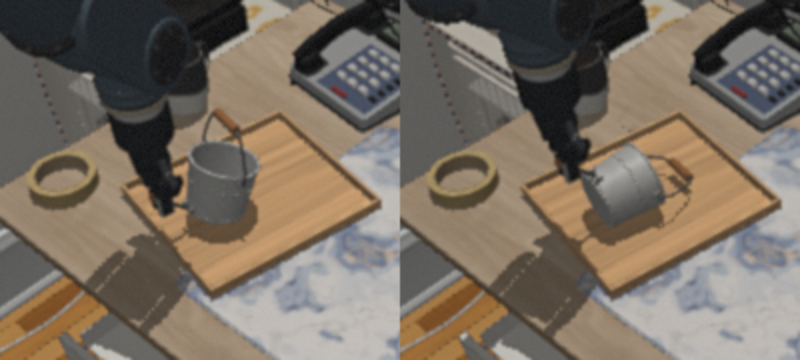

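```bash
python3 - <<'E'
from h import *
yb=-11.6*D; X=np.array([np.cos(yb),np.sin(yb),0])
g=np.array([.4526,.180,.0505])
r.move_linear(g+X*.045+[0,0,.13],vel=.06); st()
r.move_linear(g+X*.055+[0,0,.19],vel=.07); st()
snap('scene','s6'); snap('top','t6')
r.sleep(.3)
r.move_linear(g+X*.055+[0,0,.24],vel=.1); st()
snap('scene','s7'); snap('top','t7')
E
python3 -c "
import cv2,numpy as np
a=[cv2.imread('pics/s%d.png'%i)[60:260,100:300] for i in(6,7)]+[cv2.imread('pics/t7.png')[80:280,60:260]]
cv2.imwrite('pics/c5.png',cv2.resize(np.hstack(a),(798,266)))"
```

```text
t 20.03 [0.4964 0.1709 0.1801] F [ 0.2 -0.2 -2. ] op 0.145
t 21.05 [0.5062 0.1689 0.24  ] F [-0.3  0.2 -2.8] op 0.143
t 22.10 [0.5062 0.1689 0.29  ] F [ 1.  -0.5 -2.2] op 0.149
```

View pics/c5.png

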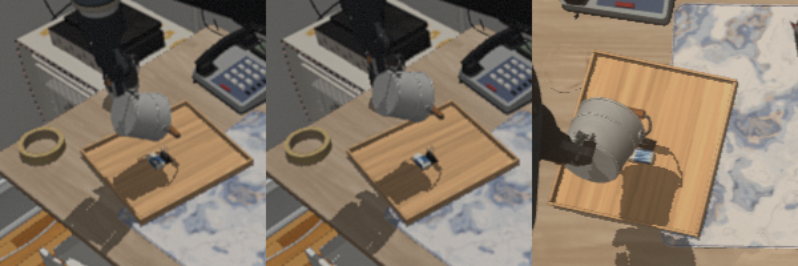

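```bash
python3 - <<'E'
from h import *
p=np.array(r.current_tool_pos())
r.move_linear(p+[0,0,.03],vel=.15)
r.move_linear([.43,-.31,.30],vel=.18); st()
snap('scene','s8'); snap('top','t8')
E
python3 -c "
import cv2,numpy as np
a=cv2.imread('pics/s8.png')[60:360,100:500];b=cv2.imread('pics/t8.png')[60:360,60:460]
cv2.imwrite('pics/c6.png',np.hstack([a,b]))
b=cv2.imread('pics/t8.png')[110:265,70:225];cv2.imwrite('pics/c6b.png',cv2.resize(b,None,fx=3,fy=3))"
```

```text
t 25.39 [ 0.4301 -0.3096  0.3   ] F [-1.   0.1 -1.8] op 0.146
```

View pics/c6.png

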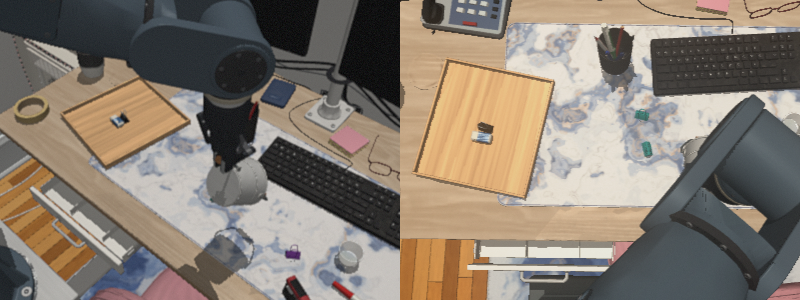

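View pics/c6b.png

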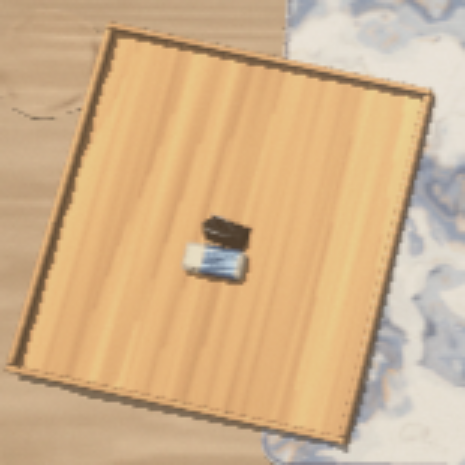

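```bash
python3 - <<'E'
from h import *
r.move_linear([.45,-.31,.20],vel=.15); st()
for x,z in((.45,.18),(.445,.17),(.435,.16),(.42,.15),(.405,.142)):
    r.move_linear([x,-.31,z],vel=.06); st()
snap('scene','s9'); snap('top','t9')
E
python3 -c "
import cv2,numpy as np
a=cv2.imread('pics/s9.png')[150:350,250:450];b=cv2.imread('pics/t9.png')[130:330,280:480]
cv2.imwrite('pics/c7.png',cv2.resize(np.hstack([a,b]),None,fx=2,fy=2))"
```

```text
t 26.32 [ 0.4503 -0.3103  0.2008] F [ 0.3 -0.1 -1.7] op 0.143
t 26.81 [ 0.4499 -0.3099  0.1798] F [-0.6  0.3 -1.8] op 0.141
t 27.14 [ 0.4447 -0.3099  0.1697] F [-0.9  0.1 -2.3] op 0.145
t 27.52 [ 0.4347 -0.31    0.1598] F [ 0.1  0.3 -1.9] op 0.144
t 27.98 [ 0.4198 -0.3101  0.1499] F [-0.1 -0.3 -1.9] op 0.142
t 28.41 [ 0.405  -0.3101  0.1421] F [0.3 0.7 0.9] op 0.149
```

View pics/c7.png

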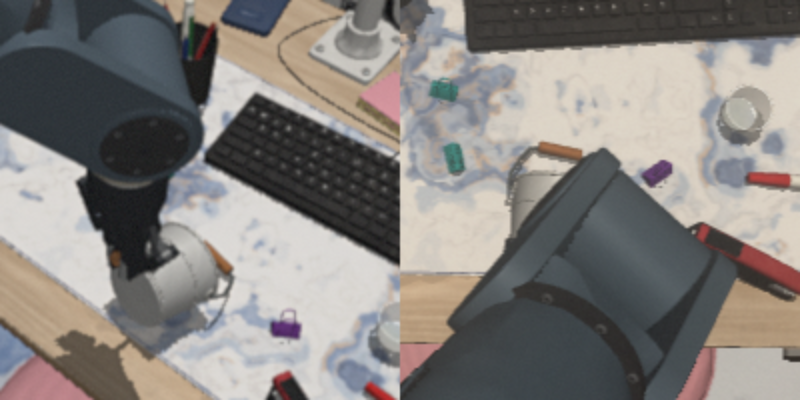

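```bash
python3 - <<'E'
from h import *
im=dict(np.load('pics/top0.npz'));P=cloud(im); print([P[v,380].round(3).tolist() for v in (268,290,300,306)])
for x,z in((.407,.138),(.41,.134),(.413,.130),(.416,.126),(.418,.123)):
    r.move_linear([x,-.31,z],vel=.05); st()
    if abs(r.current_contact_force()[2])>8: break
snap('scene','s10'); snap('top','t10'); r.sleep(.2); st()
E
python3 -c "
import cv2,numpy as np
a=cv2.imread('pics/s10.png')[150:350,250:450];b=cv2.imread('pics/t10.png')[130:330,280:480]
cv2.imwrite('pics/c8.png',cv2.resize(np.hstack([a,b]),None,fx=2,fy=2))"
```

```text
[[0.406, -0.385, -0.001], [0.357, -0.384, -0.004], [0.335, -0.383, -0.002], [0.309, -0.458, -0.327]]
t 28.76 [ 0.4072 -0.3099  0.1378] F [ 0.1  0.  -1.4] op 0.140
t 29.01 [ 0.4101 -0.3099  0.1337] F [-0.6  0.4 -2.4] op 0.144
t 29.26 [ 0.4131 -0.3099  0.1297] F [ 0.4 -0.4 -0.7] op 0.143
t 29.51 [ 0.4161 -0.3099  0.1257] F [ 0.5 -0.2 -2.2] op 0.147
t 29.76 [ 0.4186 -0.3107  0.1247] F [-6.   2.5 19.7] op 0.145
t 30.06 [ 0.4186 -0.3106  0.1247] F [-6.5  2.4 19. ] op 0.147
```

View pics/c8.png

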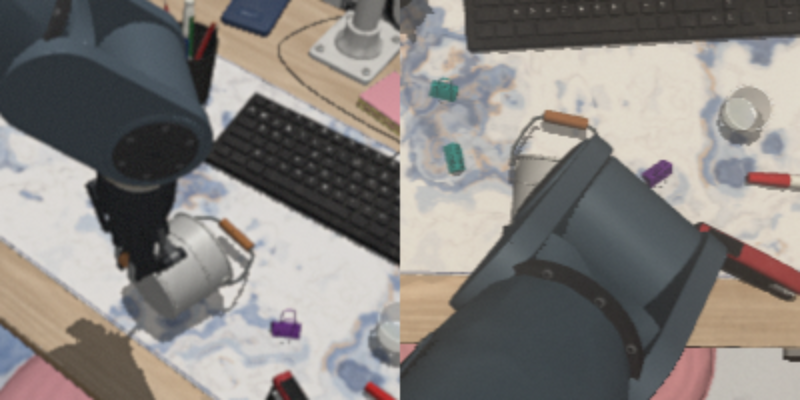

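```bash
python3 - <<'E'
from h import *
p=np.array(r.current_tool_pos())
r.move_linear(p+[0,0,.002],vel=.05); st()
r.set_gripper(.3); r.sleep(.5); st()
r.set_gripper(.6);
r.move_linear(p+[0,0,.12],vel=.12); st()
r.move_to([.35,.20,.33],quat(90*D)); r.sleep(.3)
snap('scene','s11'); snap('top','t11'); r.sleep(.8); snap('top','t12')
E
python3 -c "
import cv2,numpy as np
a=cv2.imread('pics/s11.png')[80:350,100:500];b=cv2.imread('pics/t12.png')[80:350,60:460]
cv2.imwrite('pics/c9.png',np.hstack([a,b]))
a=cv2.imread('pics/t11.png')[130:300,290:430];b=cv2.imread('pics/t12.png')[130:300,290:430]
cv2.imwrite('pics/c10.png',cv2.resize(np.hstack([a,b]),None,fx=2.5,fy=2.5))
print(np.abs(a.astype(int)-b).mean())"
```

```text
t 30.31 [ 0.4186 -0.3107  0.1267] F [-0.8  0.1 -1.3] op 0.147
t 31.09 [ 0.4185 -0.3107  0.1267] F [-0.4  1.1 -0.3] op 0.300
t 32.59 [ 0.4183 -0.3104  0.244 ] F [-0.   0.2 -0.3] op 0.596
1.0051960784313725
```

View pics/c9.png

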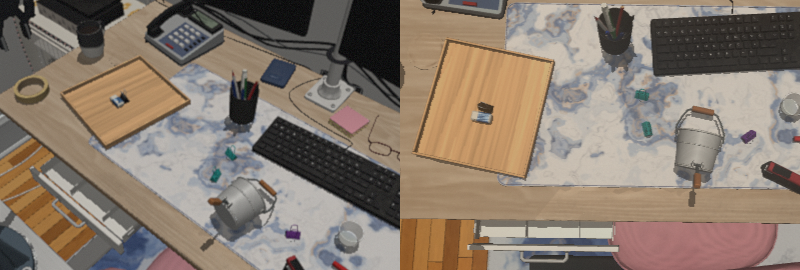

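View pics/c10.png

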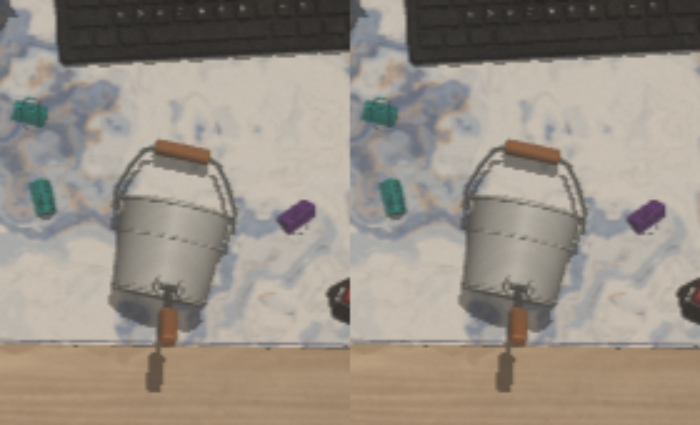

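The pail lies still on its side on the desk, at about (380, 228) in the full top view. That is well clear of the tray. The eraser and the clip lie in the tray at about (142, 190), and the robot touches nothing.

```bash
python3 - <<'E'
from h import *
r.hand_in(); st()
E
```

```text
the job is handed in; nothing more can be done
the job is handed in; nothing more can be done
```

The job is done and handed in.

- **Carry:** I lifted the pail by its bail and stood it upright in the tray, towards the tray's -x side. I let go and checked that both items were still inside.
- **Tip:** I took the tongue and lifted it. The pail tipped forward, and the eraser and the binder clip dropped near the middle of the tray.
- **Set down:** I laid the empty pail on its side on the desk, near where it first stood, and released it.

**Last checks:**
- **Eraser and clip:** both are in the tray in the top and scene views.
- **Pail:** it is clear of the tray, and two pictures about 0.8 s apart showed no movement.
- **Gripper:** it was away from everything, and the look-alike clips appeared undisturbed.
- **Time:** the clock was at about 36 s, against the 64 s limit.
- **Force:** the largest wrist force I read was about 20 N, when the pail came down on the desk. I backed off 2 mm before letting go. I took readings only between moves, so short peaks could have gone unseen.

No check failed. My first automatic outlines of the tray disagreed with one another, so I placed it from its four corners, and the size of that outline was close to the one given.

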